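# Press a mould onto a wax injector's sprung nozzle and hold it

## Task

Get the wax injector ready for a shot: pull the cap off its nozzle and lay the cap on the bench. Then take the mould that is clamped between two aluminium plates, stand it on the injector's rest with its funnel over the nozzle, and push it squarely against the sprung nozzle until it is fully home against the brass stop ring, firmly but without forcing it. Finish holding it there: the program ends with the gripper still gripping the mould and pressing it home, and the other things on the bench left as they lie.

Things in the scene. Friction and masses are not known exactly. Their poses are not given: they have to be found in the camera images.
- injector: bench wax injector, fixed: base plate, aluminium pot, steel valve block with brass nozzle and, before it, a level mould rest. Origin at bench level below the centre of the stop ring's front face. x = nozzle axis, pointing into the pot (press towards +x); axis 71 mm above the bench. Base x -104 to +160 mm, 116 wide; block from x +18, top 94 mm; pot axis x +112, radius 51, top 166 mm.
- rest_top (a point): centre of the top of the steel mould rest (96 mm along the injector's x, from x = -100 to -4 mm, 62 mm wide, 45 mm above the bench). A mould standing on it has its funnel level with the nozzle. Axes as the injector's.
- stop_ring: brass stop ring round the nozzle, fixed to the injector: outside 38 mm, bore 28 mm, 20 mm long. Origin: centre of its rear face, at the injector's x = +20 mm and 71 mm above the bench; its front face, the hard stop, lies at the injector's x = 0.
- nozzle_tip (a point): front end of the brass nozzle (11 mm diameter, blunt tip), on the nozzle's axis; at rest it stands 14 mm in front of the stop ring's face.
- nozzle (a joint): how far the sprung nozzle is pushed in (m): 0 at rest, about 0.008 with the mould home on the stop ring, 0.0125 at its own limit. The spring starts to give at about 4 N and takes about 10 N when the mould is home; let go, it pushes the mould back out.
- nozzle_cap: dark grey cap hanging loosely on the nozzle, 20 g: square pull head 22 x 22 x 24 mm in front of the stop ring, round sleeve 20 mm across, 20 mm long (bore 12.4) over the nozzle inside the ring. Origin: on its axis where head and sleeve meet, 14 mm before the ring's face; x points from head to sleeve (head x = 0 to -24 mm). Pull it straight off along -x, 25 mm or more.
- mould: the clamped mould, standing on its long edge: brown rubber block between two 3 mm aluminium plates, 75 mm long (x), 34 mm across the plates (y), 52 mm high (z). Origin: centre of its underside. Round funnel hole (16 mm wide, widened to about 20 mm at the mouth, 6 mm deep) in the middle of its +x end. About 0.25 kg. Grip it across the plates.
- funnel (a point): centre of the mouth of the mould's funnel, in the middle of its +x end face, 26 mm above its underside and 37.5 mm ahead of its origin; axes as the mould's.
- bare_mould: another mould, bare rubber without plates, lying flat: 75 x 52 x 28 mm, origin at the centre of its underside. Not for this shot; leave it.
- findings_tin: red tin 89 x 121 x 35 mm; leave it.
- charcoal_block: black charcoal block 52 x 77 x 26 mm; leave it.
- brass_dish: round brass dish, 67 mm across, 15 mm high; leave it.
- pliers_flat: flat-nose pliers with red grips, 135 x 48 x 12 mm, at the front edge; leave them.
- loupe: loupe, a short cylinder 25 mm across and 16 mm high, at the front edge; leave it.
- matchbox: matchbox 36 x 55 x 15 mm; leave it.
- tweezers_fine: thin steel tweezers, 17 x 155 x 10 mm, near the right edge; leave them.
- flux_brush: red-handled brush, 10 x 152 x 10 mm, near the left edge; leave it.

How it is judged:
By the outcome, as a careful person would: the job done as asked, in the order asked, and still so for the second after the job is handed in, while the arm keeps its last pose, push and grip.
It also fails if it takes over 67 s, if anything falls off the work surface, if the arm or the gripper's body presses on something with over 40 N, if the wrist force passes 120 N, or if a joint passes its speed limit or range.

## Robot

A 6-joint arm with a two-finger parallel gripper is mounted at the origin on a cart in front of the work surface, level with it; the furniture and walls round the work are solid. World frame = base frame: x ahead of the robot, y to its left, z up, the work surface at z = 0. Lengths are in mm, angles in rad, forces in N, time in s.
With the tool pointing down it reaches from about 250 to 775 mm from the base axis. Payload 4 kg.
Tool frame: the origin (TCP) lies at the very end of the fingers, on their centre line; the grasp point (between the pads) lies 19 mm behind it; z points along the fingers, y is the line along which they close (so a half turn about z gives the same grasp; the last joint's range is limited). The gripper opens to 94 mm and grips with 3 to 60 N. Pads are 16 mm wide; open, the fingers measure 119 mm over their backs; the gripper's body (75 mm by 177 mm) begins 78 mm behind the grasp point.
Start: joints at [-1.318, 0.087, 1.371, -0, 1.684, -0.103], TCP at [191.586, -515.573, 205.506] pointing down, gripper open.
Joint ranges: [-3.1, 3.1], [-0.76, 2.03], [0.27, 2.55], [-1.08, 4.22], [0.17, 2.65], [-2.57, 2.57]. Speed limits (rad/s): [2.79, 2.79, 3.14, 3.14, 3.14, 3.14].

## Interface

Orientations are given as a rotation vector (axis times angle).
In Python, from rig import ctrl gives the robot as it stands.
- The arm moves only by the tool drive_tool, never from a script. Its argument "rows" is a list that holds one entry, the list of rows, each a list of 7 numbers: the turn, a rotation vector about the world's x, y, z in units of 6 degrees (1.0 is 6 degrees), then the shift along the world's x, y, z in units of 30 mm (1.0 is 30 mm), then the opening, from -1 (shut) to 1 (fully open). A call has exactly 8 rows; each row shifts and turns the commanded pose from where the row before left it; what a row does not reach is not made up. A row lasts 1/10 s, in which the tool goes at most 50 mm and 8.59 degrees, less where a joint would pass 70% of its speed; a pose out of reach is approached as far as the arm can. A call is refused whole if a number of a shift passes 1 or a number of a turn 1, either way. A call with a gripper value outside its range is refused whole. The fingers move at their own pace and stop on an object; "grip_force" is the grip in N (left out, the last holds). Time passes only in rows, so rows that do not move let the fingers close, or fill a call up. It gives the time, the measured TCP pose, the force, the opening and the grip force at its end, in the units of the state.
- ctrl.sense(): the state, without advancing time (a new reading comes with each control period).
- ctrl.camera(name): name is "scene" or "side" or "wrist"; returns the picture (420x560x3 uint8, red, green, blue); there is no depth.
- ctrl.calibration(name): a dict with "intrinsics" (3x3 intrinsics, pixels), "k1" (the pictures are not rectified: a ray, as slopes to the right and down, at radius r is drawn at 1 + k1 r^2 times it, then the intrinsics apply), "rvec" (rotation vector, rad) and "tvec" (3), from world to camera coordinates, as OpenCV has them. Camera axes: x right, y down, z forward; pixel columns grow to the right and rows downward; lengths in mm; the calibration is good to about 2 mm. A picture is of the moment at which its call begins: read the wrist's pose just before it. calibration takes no time and is no camera call; for the wrist camera it gives the pose at the moment of the call.
- ctrl.sign_off(): hands the job in; it is judged then, once.
The state is a dict: "time": time; "joint_pos": joint angles; "qvel": joint speeds; "effort": joint torques, N m; "eef_pos": TCP position; "tcp_rot": TCP orientation; "wrist_force": force on the tool from outside, world axes, zero at the start; "torque": the same for the moment, N m; "grip_width": finger opening in mm; "grasp_force": force on a finger pad.
Only numpy, scipy, OpenCV 4.12 (cv2) and the standard library are available. Lean on these libraries where they do the work, as an engineer would, in place of code of your own. Each camera call takes 0.05 s, during which the arm holds its last target. There are 200 camera calls.

## Working session

There is one attempt and no reset: what is moved stays moved. The work goes in short steps, Python scripts to look and compute and a tool call to move; the robot and the scene stay as the last step left them, time stands still between calls to the robot, and variables do not carry over. Pictures are saved under pics/ and viewed, at most 10 in all, crops included, and the job is handed in when it is done.

Besides the shell and the picture viewer there is one more tool, called after ">>>" by a JSON object that holds its "fn" and its "kwargs". drive_tool: Moves the arm, as the interface text tells. Its arguments: {"type":"object","properties":{"rows":{"type":"array","items":{"type":"array","items":{"type":"array","items":{"type":"number"}}}},"grip_force":{"type":"number"}},"required":["rows"]}

```bash
ls; mkdir -p pics; cat > h.py <<'E'
import numpy as np, cv2
from rig import ctrl
def cal(n):
    c=ctrl.calibration(n); R=cv2.Rodrigues(np.array(c["rvec"],float))[0]
    return np.array(c["intrinsics"],float),c["k1"],R,np.array(c["tvec"],float).ravel()
def ray(c,u,v):
    K,k1,R,t=c
    d=np.array([(u-K[0,2])/K[0,0],(v-K[1,2])/K[1,1]]); s=d.copy()
    for _ in range(30): s=d/(1+k1*(s@s))
    return -R.T@t, R.T@np.array([s[0],s[1],1.])
def onz(c,u,v,z):
    o,d=ray(c,u,v); return o+d*(z-o[2])/d[2]
def proj(c,P):
    K,k1,R,t=c; p=R@np.array(P,float)+t; s=p[:2]/p[2]; s=s*(1+k1*(s@s))
    return np.array([K[0,0]*s[0]+K[0,2],K[1,1]*s[1]+K[1,2]])
def save(n,f):
    im=np.array(ctrl.camera(n)); cv2.imwrite('pics/'+f+'.png',im[...,::-1]); return im
E
python3 - <<'E'
from h import *
a=save('scene','s0');b=save('side','d0')
for n in('scene','side','wrist'):
    c=cal(n);print(n,c[0].round(1).tolist(),c[1],(-c[2].T@c[3]).round(),c[2][2].round(2))
s=ctrl.sense();print({k:np.round(v,3) for k,v in s.items()})
E
```

```text
pics
scene [[460.6, 0.0, 285.5], [0.0, 460.6, 200.8], [0.0, 0.0, 1.0]] -0.09907611234083455 [-191.  801.  742.] [ 0.57 -0.64 -0.51]
side [[405.0, 0.0, 278.5], [0.0, 405.0, 208.2], [0.0, 0.0, 1.0]] -0.00873086321513604 [325. 983. 730.] [ 0.17 -0.82 -0.55]
wrist [[312.3, 0.0, 274.8], [0.0, 312.3, 209.0], [0.0, 0.0, 1.0]] -0.05093611474684445 [ 261. -488.  384.] [-0.24 -0.09 -0.97]
{'time': np.float64(0.1), 'joint_pos': array([-1.318,  0.088,  1.372, -0.   ,  1.684, -0.103]), 'qvel': array([-0.   , -0.002, -0.004, -0.   , -0.002, -0.002]), 'effort': array([ 2.0000e-03, -3.4125e+01, -3.0330e+01,  7.2000e-02,  3.0000e-02,
       -0.0000e+00]), 'eef_pos': array([ 191.451, -515.094,  204.447]), 'tcp_rot': array([-3.09 , -0.556,  0.   ]), 'wrist_force': array([-0.548,  0.401, -0.55 ]), 'torque': array([-0.006,  0.003,  0.041]), 'grasp_force': np.float64(0.0), 'grip_width': np.float64(93.845)}
```

View pics/s0.png

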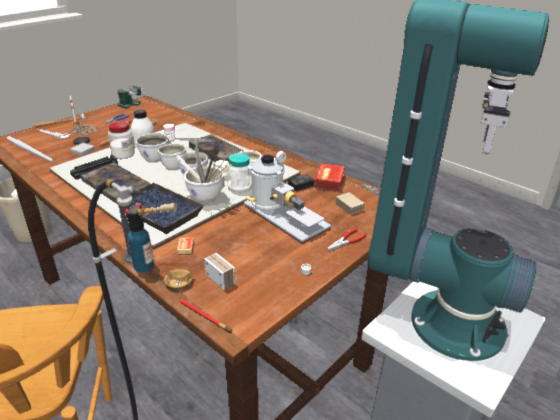

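View pics/d0.png

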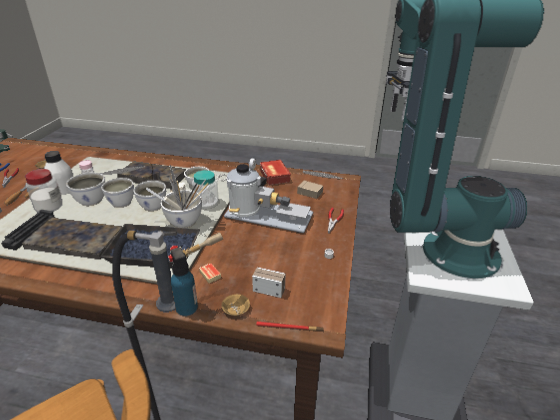

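The scene picture shows the mould standing at about (219,271) and the injector at about (280,200), with its rest towards (305,220). In the side picture the mould is at (268,282) and the injector at (265,205). I'll enlarge both.

```bash
python3 - <<'E'
from h import *
a=cv2.imread('pics/s0.png');b=cv2.imread('pics/d0.png')
def cr(i,x,y,w,h,s): return cv2.resize(i[y:y+h,x:x+w],None,fx=s,fy=s,interpolation=cv2.INTER_CUBIC)
t=np.hstack([cr(a,240,150,100,75+0,4),cr(b,220,160,100,75,4)])
u=np.hstack([cr(a,190,245,66.67.__int__(),50,6)[:, :400],cr(b,240,260,66,50,6)[:, :400]])
u=cv2.resize(u,(800,300)); cv2.imwrite('pics/c0.png',np.vstack([t,u]))
for n,u,v in(('scene',219,284),('side',268,294),('scene',315,220),('side',308,220)): print(n,onz(cal(n),u,v,0 if v>250 else 45).round())
E
```

```text
scene [484. 277.   0.]
side [496. 276.  -0.]
scene [454. -48.  45.]
side [439.  -1.  45.]
```

View pics/c0.png

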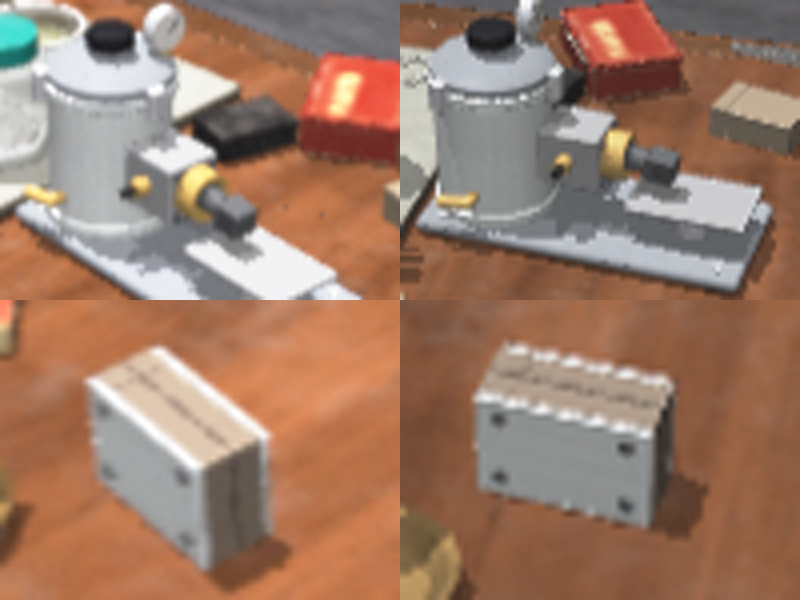

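```bash
python3 - <<'E'
from h import *
S=cal('scene');D=cal('side')
print('mould scene',[onz(S,190+x/6.06,245+(y-300)/6,52).round(0)[:2].tolist() for x,y in((88,380),(205,468),(268,435),(160,348))])
print('mould side',[onz(D,240+(x-400)/6.06,260+(y-300)/6,52).round(0)[:2].tolist() for x,y in((476,395),(653,430),(672,380),(510,345))])
print('rest side',[onz(D,220+(x-400)/4,160+y/4,45).round(0)[:2].tolist() for x,y in((760,183),(755,230),(625,208),(672,178))])
print('rest scene',[onz(S,240+x/4,150+y/4,45).round(0)[:2].tolist() for x,y in((335,272),(185,247),(258,232))])
print('base side',[onz(D,220+(x-400)/4,160+y/4,8).round(0)[:2].tolist() for x,y in((772,203),(742,287))])
print('cap side z71',[onz(D,220+(x-400)/4,160+y/4,82).round(0)[:2].tolist() for x,y in((680,152),(645,150))])
print('potlid', onz(S,240+108/4,150+50/4,172).round(),onz(D,220+90/4,160+45/4,172).round())
E
```

```text
mould scene [[532.0, 277.0], [458.0, 281.0], [455.0, 251.0], [528.0, 243.0]]
mould side [[534.0, 275.0], [461.0, 279.0], [459.0, 249.0], [529.0, 243.0]]
rest side [[445.0, -80.0], [439.0, -15.0], [540.0, -22.0], [513.0, -72.0]]
rest scene [[443.0, -72.0], [540.0, -24.0], [516.0, -75.0]]
base side [[438.0, -110.0], [444.0, 8.0]]
cap side z71 [[504.0, -52.0], [531.0, -49.0]]
potlid [618. -26. 172.] [643. -24. 172.]
```

The mould's visible robot-side end has no hole, so the funnel should be at the far end, facing the world's +x like the injector. Both views put the mould centre at about (495,262) and the rest at about (490,-47). I'll move the wrist camera over both.

>>> {"fn": "drive_tool", "kwargs": {"rows": [[[0,0,-0.14,0.37,0.85,0.06,1],[0,0,-0.14,0.37,0.85,0.06,1],[0,0,-0.14,0.37,0.85,0.06,1],[0,0,-0.14,0.37,0.85,0.06,1],[0,0,-0.14,0.37,0.85,0.06,1],[0,0,-0.14,0.37,0.85,0.06,1],[0,0,-0.14,0.37,0.85,0.06,1],[0,0,-0.14,0.37,0.85,0.06,1]]]}}

```text
time: 0.9
eef_pos: [280.5, -310.2, 219.4]
tcp_rot: [-3.119, -0.372, 0.001]
wrist_force: [1.0, -0.6, -0.1]
grip_width: 94.1
grasp_force: 0.0
```

>>> {"fn": "drive_tool", "kwargs": {"rows": [[[0,0,-0.14,0.37,0.85,0.06,1],[0,0,-0.14,0.37,0.85,0.06,1],[0,0,-0.14,0.37,0.85,0.06,1],[0,0,-0.14,0.37,0.85,0.06,1],[0,0,-0.14,0.37,0.85,0.06,1],[0,0,-0.14,0.37,0.85,0.06,1],[0,0,-0.14,0.37,0.85,0.06,1],[0,0,-0.14,0.37,0.85,0.06,1]]]}}

```text
time: 1.7
eef_pos: [369.2, -106.4, 234.0]
tcp_rot: [-3.136, -0.189, 0.001]
wrist_force: [0.1, 0.7, -0.7]
grip_width: 94.2
grasp_force: 0.0
```

>>> {"fn": "drive_tool", "kwargs": {"rows": [[[0,0,-0.14,0.37,0.85,0.06,1],[0,0,-0.14,0.37,0.85,0.06,1],[0,0,-0.14,0.37,0.85,0.06,1],[0,0,-0.14,0.37,0.85,0.06,1],[0,0,-0.14,0.37,0.85,0.06,1],[0,0,-0.14,0.37,0.85,0.06,1],[0,0,-0.04,0.37,0.85,0.06,1],[0,0,0,0,0,0,1]]]}}

```text
time: 2.5
eef_pos: [447.2, 73.2, 246.2]
tcp_rot: [-3.14, -0.052, 0.002]
wrist_force: [-0.2, 0.5, -0.4]
grip_width: 94.1
grasp_force: 0.0
```

```bash
python3 - <<'E'
from h import *
s=ctrl.sense();print({k:np.round(s[k],3) for k in('time','eef_pos','tcp_rot','joint_pos','wrist_force')})
c=cal('wrist');print((-c[2].T@c[3]).round(),c[2].round(3).tolist())
import pickle;pickle.dump(c,open('w0.pkl','wb'))
save('wrist','w0')
E
```

```text
{'time': np.float64(2.5), 'eef_pos': array([447.246,  73.194, 246.216]), 'tcp_rot': array([-3.14e+00, -5.20e-02,  2.00e-03]), 'joint_pos': array([ 3.600e-02, -1.340e-01,  1.507e+00,  1.000e-03,  1.769e+00,
        1.574e+00]), 'wrist_force': array([-0.185,  0.467, -0.387])}
[522.  77. 426.] [[0.033, -0.999, -0.001], [-0.966, -0.032, 0.256], [-0.256, -0.008, -0.967]]
```

View pics/w0.png

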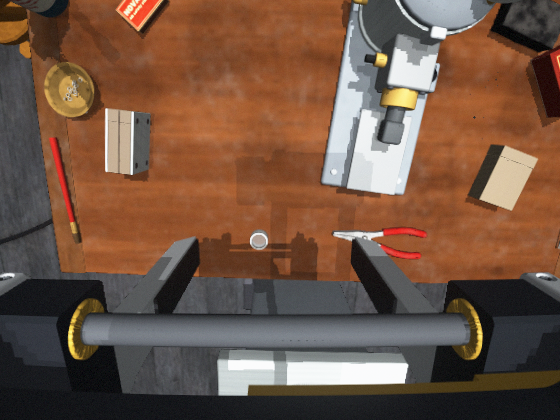

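The wrist picture shows the mould top at about (123,140), with the funnel end up and away from the robot. The injector rest is at about (375,165), the cap at (392,125) and the ring at (399,97). I'll enlarge these to pick corners.

```bash
python3 - <<'E'
from h import *
a=cv2.imread('pics/w0.png')
def cr(x,y,w,h,s): return cv2.resize(a[y:y+h,x:x+w],None,fx=s,fy=s,interpolation=cv2.INTER_CUBIC)
A=cr(315,75,120,125,4.8); B=cr(97,95,56,125,4); 
B=cv2.copyMakeBorder(B,0,100,0,0,cv2.BORDER_CONSTANT)
cv2.imwrite('pics/c1.png',np.hstack([A,B])[:600,:800]);print(A.shape,B.shape)
E
```

```text
(600, 576, 3) (600, 224, 3)
```

View pics/c1.png

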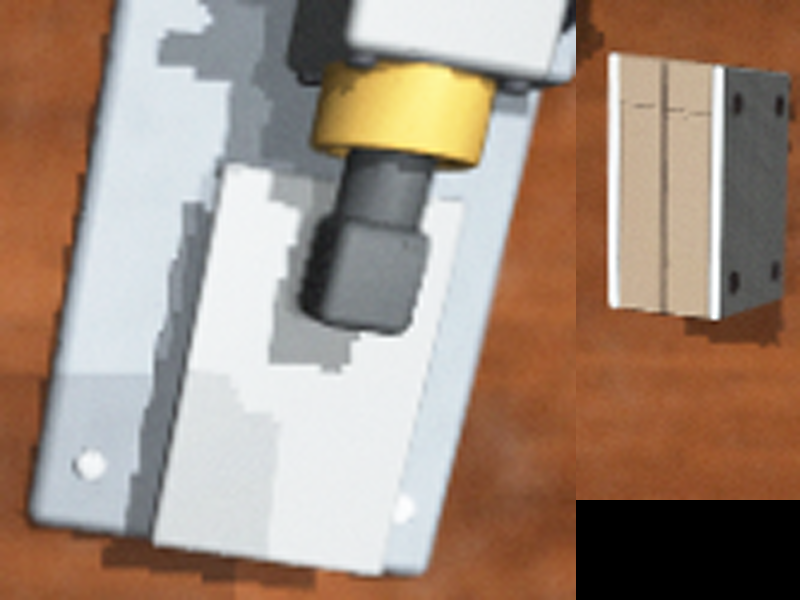

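```bash
python3 - <<'E'
from h import *;import pickle
c=pickle.load(open('w0.pkl','rb'))
f=lambda p,s,o,z,x0=0:np.array([onz(c,(x-x0+.5)/s-.5+o[0],(y+.5)/s-.5+o[1],z)[:2] for x,y in p])
r=f([(155,543),(383,574),(463,200),(222,165)],4.8,(315,75),45)
m=f([(610,305),(720,319),(718,66),(610,53)],4,(97,95),52,576)
for n,q in(('rest',r),('mould',m)):
    d=(q[2]+q[3]-q[0]-q[1])/2; w=(q[0]+q[3]-q[1]-q[2])/2
    print(n,q.round(1).tolist(),'c',q.mean(0).round(1),'L',np.linalg.norm(d).round(1),'W',np.linalg.norm(w).round(1),'yaw',np.degrees(np.arctan2(d[1],d[0])).round(2),np.degrees(np.arctan2(-w[0],w[1])).round(2))
    for a in range(4): 
        e=q[(a+1)%4]-q[a]; print(np.degrees(np.arctan2(e[1],e[0])).round(1),end=' ')
    print()
print('ring',f([(318,145),(480,165)],4.8,(315,75),71).round(1).tolist())
print('cap top',f([(340,222),(428,230),(410,333),(317,325)],4.8,(315,75),82).round(1).tolist())
print('base',f([(35,520),(425,575)],4.8,(315,75),10).round(1).tolist())
E
```

```text
rest [[450.9, -14.3], [444.8, -75.1], [539.7, -83.4], [545.3, -22.6]] c [495.2 -48.9] L 95.0 W 61.1 yaw -5.0 -5.53
-95.8 -5.0 84.7 175.0 
mould [[463.8, 283.0], [460.4, 249.0], [534.6, 244.0], [537.8, 275.9]] c [499.2 263. ] L 74.3 W 33.1 yaw -4.62 -5.65
-95.7 -3.8 84.4 174.6 
ring [[549.0, -37.3], [546.4, -75.4]]
cap top [[531.9, -40.5], [531.1, -60.7], [508.3, -59.5], [509.2, -37.9]]
base [[449.8, 11.8], [437.9, -101.4]]
```

The measurements agree with the given sizes: the rest comes out 95×61 mm and the mould top 74×33 mm, both with a yaw of about -5°. The ring face is at about (547,-54) and the cap head at about (520.5,-51). I'll go above the cap.

>>> {"fn": "drive_tool", "kwargs": {"rows": [[[0,0,-0.23,0.49,-0.83,0,0.1],[0,0,-0.23,0.49,-0.83,0,0.1],[0,0,-0.23,0.49,-0.83,0,0.1],[0,0,-0.23,0.49,-0.83,0,0.1],[0,0,-0.23,0.49,-0.83,0,0.1],[0,0,0,0,0,-1,0.1],[0,0,0,0,0,-1,0.1],[0,0,0,0,0,-0.8,0.1]]]}}

```text
time: 3.35
eef_pos: [519.0, -55.1, 160.8]
tcp_rot: [3.138, -0.147, -0.004]
wrist_force: [0.2, 0.2, 0.2]
grip_width: 52.0
grasp_force: 0.0
```

```bash
python3 - <<'E'
from h import *
def tri(a,b):
    A=[];B=[]
    for o,d in(a,b):
        d=d/np.linalg.norm(d);M=np.eye(3)-np.outer(d,d);A.append(M);B.append(M@o)
    return np.linalg.solve(sum(A),sum(B))
print('gauge',tri(ray(cal('scene'),281.2,156),ray(cal('side'),252.5,162.5)).round())
print('knob',tri(ray(cal('scene'),267,159),ray(cal('side'),242.7,168)).round())
s=ctrl.sense();print({k:np.round(s[k],3) for k in('time','eef_pos','tcp_rot','wrist_force','grip_width')})
c=cal('wrist');im=save('wrist','w1')
for P in((520.5,-51,82),(547,-54.5,71),(520.5,-51,60)):print(proj(c,P).round())
E
```

```text
gauge [ 633. -101.  163.]
knob [654. -62. 160.]
{'time': np.float64(3.35), 'eef_pos': array([519.037, -55.143, 160.834]), 'tcp_rot': array([ 3.138, -0.147, -0.004]), 'wrist_force': array([0.187, 0.18 , 0.193]), 'grip_width': np.float64(51.977)}
[272. 214.]
[273. 181.]
[272. 208.]
```

View pics/w1.png

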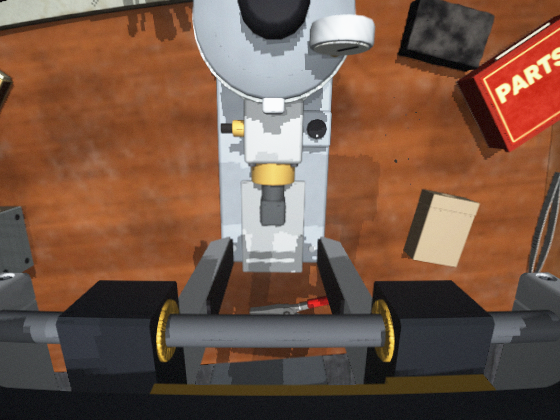

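The wrist view shows the injector square to the tool: rest edges at columns 242 to 303, the cap at about (273,210) and the ring at (273,175). I'll refine this from edge profiles.

```bash
python3 - <<'E'
from h import *
im=cv2.cvtColor(cv2.imread('pics/w1.png'),cv2.COLOR_BGR2GRAY).astype(float);c=cal('wrist')
def edges(prof,o,th=18):
    g=np.abs(np.gradient(prof)); return [(i+o,round(g[i])) for i in range(1,len(g)-1) if g[i]>th and g[i]>=g[i-1] and g[i]>g[i+1]]
for r in(175,210,216,240,260):
    e=edges(im[r-1:r+2,215:335].mean(0),215);print('row',r,e)
print('col 272',edges(im[140:275,270:276].mean(1),140));print('col 295',edges(im[140:275,293:298].mean(1),140))
yaw=np.radians(-5.3);ux=np.array([np.cos(yaw),np.sin(yaw)]);uy=np.array([-ux[1],ux[0]]);tc=np.array([519,-55.1])
for n,u,v,z in(('restL',241.5,250,45),('restR',303.5,250,45),('ringL',252,178,71),('ringR',294,178,71),('capL',261,210,82),('capR',285,210,82)):
    p=onz(c,u,v,z)[:2];print(n,p.round(1),'along/across tool',((p-tc)@ux).round(1),((p-tc)@uy).round(1))
E
```

```text
row 175 [(219, 35), (249, 42), (295, 32), (327, 36)]
row 210 [(221, 24), (259, 53), (285, 58), (325, 36)]
row 216 [(221, 30), (259, 52), (285, 64), (325, 38)]
row 240 [(229, 32), (232, 70), (237, 37), (245, 33), (296, 37), (304, 25), (317, 73), (321, 37)]
row 260 [(217, 18), (221, 34), (233, 40), (246, 34), (294, 34), (301, 19), (316, 48), (329, 23)]
col 272 [(161, 30), (164, 28), (185, 57), (225, 50), (251, 28), (258, 39), (262, 37), (272, 30)]
col 295 [(162, 40), (166, 24), (182, 23), (272, 51)]
restL [473.5 -14.8] along/across tool -49.1 35.9
restR [467.7 -76.7] along/across tool -49.1 -26.3
ringL [549.1 -35.9] along/across tool 28.2 21.9
ringR [545.8 -71.7] along/across tool 28.2 -14.0
capL [523.1 -41.4] along/across tool 2.9 14.0
capR [521.2 -61.5] along/across tool 2.8 -6.2
```

Cap, ring and rest all give an axis offset of +4.6 mm across the tool. I'll correct for it and go down to the head.

>>> {"fn": "drive_tool", "kwargs": {"rows": [[[0,0,0,0.06,0.15,-0.8,0.1],[0,0,0,0,0,-0.8,0.1],[0,0,0,0,0,-0.8,0.1],[0,0,0,0,0,-0.6,0.1],[0,0,0,0,0,-0.3,0.0],[0,0,0,0,0,0,-0.1],[0,0,0,0,0,0,-0.2],[0,0,0,0,0,0,-0.2]]], "grip_force": 6}}

```text
time: 4.2
eef_pos: [523.2, -49.5, 65.5]
tcp_rot: [3.138, -0.144, 0.004]
wrist_force: [-0.3, -0.6, -0.8]
grip_width: 37.8
grasp_force: 0.0
```

>>> {"fn": "drive_tool", "kwargs": {"rows": [[[0,0,0,-0.07,-0.03,-0.1,-0.2],[0,0,0,0,0,0,-0.5],[0,0,0,0,0,0,-0.7],[0,0,0,0,0,0,-0.7],[0,0,0,0,0,0,-0.7],[0,0,0,0,0,0,-0.7],[0,0,0,0,0,0,-0.7],[0,0,0,0,0,0,-0.7]]], "grip_force": 8}}

```text
time: 5.0
eef_pos: [519.7, -50.7, 61.0]
tcp_rot: [3.137, -0.144, -0.001]
wrist_force: [-4.2, -4.2, 2.0]
grip_width: 23.3
grasp_force: 7.8
```

>>> {"fn": "drive_tool", "kwargs": {"rows": [[[0,0,0,-0.1,0.01,0,-0.7],[0,0,0,-0.2,0.02,0,-0.7],[0,0,0,-0.2,0.02,0,-0.7],[0,0,0,-0.25,0.02,0,-0.7],[0,0,0,-0.25,0.02,0,-0.7],[0,0,0,-0.25,0.02,0,-0.7],[0,0,0,-0.25,0.02,0,-0.7],[0,0,0,0,0,0,-0.7]]]}}

```text
time: 5.8
eef_pos: [474.0, -45.7, 60.8]
tcp_rot: [-3.138, 0.143, 0.001]
wrist_force: [0.3, 0.5, 0.4]
grip_width: 23.3
grasp_force: 7.5
```

```bash
python3 - <<'E'
from h import *
a=save('wrist','w2')[...,::-1];b=save('side','d2')[...,::-1]
A=cv2.resize(a[120:320,170:370],None,fx=2,fy=2,interpolation=2);B=cv2.resize(b[150:250,210:310],None,fx=4,fy=4,interpolation=2)
cv2.imwrite('pics/c2.png',np.hstack([A,B]))
E
```

```text
(no output)
```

View pics/c2.png

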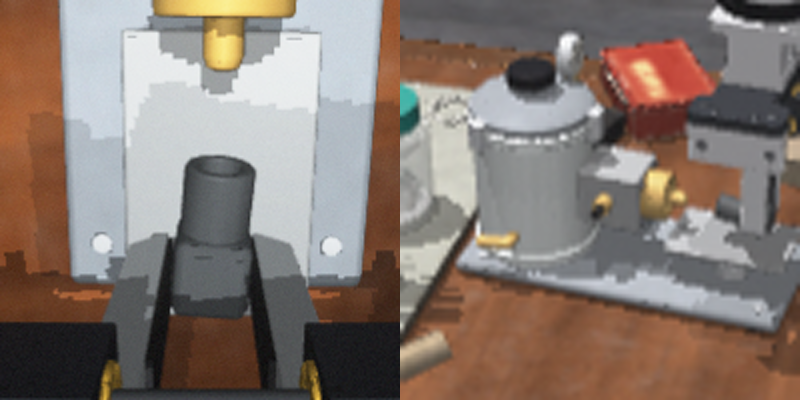

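The cap is off and between the fingers, with the sleeve bore at about (218,170) in the crop and the nozzle free at (222,45). I'll carry it to clear bench at about (480,100).

>>> {"fn": "drive_tool", "kwargs": {"rows": [[[0,0,0,0,0,1,-0.7],[0,0,0,0,0.5,0.5,-0.7],[0,0,0,0.05,1,0,-0.7],[0,0,0,0.05,1,0,-0.7],[0,0,0,0.05,1,0,-0.7],[0,0,0,0.05,1,0,-0.7],[0,0,0,0,0.4,-0.5,-0.7],[0,0,0,0,0,-0.8,-0.7]]]}}

```text
time: 6.7
eef_pos: [483.1, 103.0, 68.5]
tcp_rot: [-3.137, 0.139, -0.008]
wrist_force: [-0.4, -0.9, 0.1]
grip_width: 22.9
grasp_force: 7.5
```

>>> {"fn": "drive_tool", "kwargs": {"rows": [[[0,0,0,0,0,-0.8,-0.7],[0,0,0,0,0,-0.5,-0.7],[0,0,0,0,0,-0.3,-0.7],[0,0,0,0,0,-0.15,-0.7],[0,0,0,0,0,-0.1,-0.7],[0,0,0,0,0,0,-0.7],[0,0,0,0,0,0,-0.7],[0,0,0,0,0,0,-0.7]]]}}

```text
time: 7.5
eef_pos: [481.7, 101.0, 12.2]
tcp_rot: [-3.138, 0.143, -0.003]
wrist_force: [-0.3, 0.0, -0.1]
grip_width: 23.0
grasp_force: 7.5
```

>>> {"fn": "drive_tool", "kwargs": {"rows": [[[0,0,0,0,0,-0.1,-0.7],[0,0,0,0,0,-0.1,-0.7],[0,0,0,0,0,-0.05,-0.7],[0,0,0,0,0,0,-0.7],[0,0,0,0,0,0,-0.7],[0,0,0,0,0,0,-0.7],[0,0,0,0,0,0,-0.7],[0,0,0,0,0,0,-0.7]]]}}

```text
time: 8.3
eef_pos: [481.2, 101.0, 4.1]
tcp_rot: [-3.138, 0.143, -0.0]
wrist_force: [0.2, 0.5, 3.3]
grip_width: 22.1
grasp_force: 8.0
```

>>> {"fn": "drive_tool", "kwargs": {"rows": [[[0,0,0,0,0,0,-0.4],[0,0,0,0,0,0,-0.2],[0,0,0,0,0,0,-0.1],[0,0,0,0,0,0,0],[0,0,0,0,0,0.5,0],[0,0,0,0,0,1,0],[0,0,0,0,0,1,0],[0,0,0,0,0,1,0]]]}}

```text
time: 9.1
eef_pos: [480.8, 100.9, 109.7]
tcp_rot: [3.138, -0.143, -0.001]
wrist_force: [0.9, 0.0, 0.9]
grip_width: 46.8
grasp_force: 0.0
```

>>> {"fn": "drive_tool", "kwargs": {"rows": [[[0,0,0,0,0.4,1,0],[0,0,0,0,0.8,1,0.3],[0,0,0,0,0.8,1,0.4],[0,0,0,0,0.8,0,0.4],[0,0,0,0,0.8,0,0.4],[0,0,0,0,0.8,0,0.4],[0,0,0,0,0.4,0,0.4],[0,0,0,0,0,0,0.4]]]}}

```text
time: 9.9
eef_pos: [480.8, 245.9, 198.5]
tcp_rot: [3.138, -0.14, -0.001]
wrist_force: [1.8, -0.5, -0.3]
grip_width: 65.9
grasp_force: 0.0
```

```bash
python3 - <<'E'
from h import *;import pickle
s=ctrl.sense();print({k:np.round(s[k],3) for k in('time','eef_pos','tcp_rot','wrist_force','grip_width')})
pickle.dump((s,cal('wrist')),open('w3.pkl','wb'));save('wrist','w3')
E
```

```text
{'time': np.float64(9.9), 'eef_pos': array([480.812, 245.892, 198.468]), 'tcp_rot': array([ 3.138e+00, -1.400e-01, -1.000e-03]), 'wrist_force': array([ 1.756, -0.532, -0.265]), 'grip_width': np.float64(65.879)}
```

View pics/w3.png

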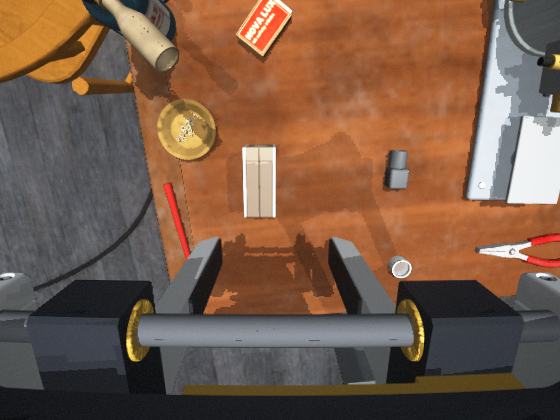

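The cap lies on the bench at (398,168). The mould is square to the tool, covering columns 244 to 276 and rows 146 to 217. I'll measure it precisely.

```bash
python3 - <<'E'
from h import *;import pickle
s,c=pickle.load(open('w3.pkl','rb'))
I=cv2.imread('pics/w3.png').astype(float);im=I[...,0]
def edges(p,o,th=18):
    g=np.abs(np.gradient(p)); return [(i+o,round(g[i])) for i in range(1,len(g)-1) if g[i]>th and g[i]>=g[i-1] and g[i]>g[i+1]]
for r in(155,180,208): print(r,edges(im[r-2:r+3,232:290].mean(0),232))
for k in(252,268): print(k,edges(im[130:232,k-3:k+4].mean(1),130))
a=s['tcp_rot'];yaw=2*np.arctan2(a[1],a[0]);yaw=(yaw+np.pi)%(2*np.pi)-np.pi
ux=np.array([np.cos(yaw),np.sin(yaw)]);uy=np.array([-ux[1],ux[0]]);print('yaw',np.degrees(yaw))
for u,v in((243.5,152),(276.5,152),(243.5,210),(276.5,210),(260,145.5),(260,217.5)):
    p=onz(c,u,v,52)[:2]-np.array(s['eef_pos'][:2]);print(u,v,(p+s['eef_pos'][:2]).round(1),'tool',(p@ux).round(1),(p@uy).round(1))
E
```

```text
155 [(242, 97), (245, 31), (257, 26), (259, 24), (272, 27), (275, 99)]
180 [(243, 99), (245, 42), (258, 20), (260, 20), (272, 47), (275, 97)]
208 [(243, 99), (246, 56), (258, 24), (260, 24), (272, 50), (275, 97)]
252 [(147, 52), (217, 43)]
268 [(147, 56), (217, 43)]
yaw -5.112550094248354
243.5 152 [532.4 275.6] tool 48.8 34.2
276.5 152 [529.3 241.6] tool 48.7 0.1
243.5 210 [470.7 282.7] tool -13.3 35.8
276.5 210 [467.5 247.1] tool -13.3 0.0
260 145.5 [537.5 258. ] tool 55.3 17.1
260 217.5 [460.7 265.8] tool -21.8 18.0
```

>>> {"fn": "drive_tool", "kwargs": {"rows": [[[0,0,0,0.59,0.56,-0.5,0.1],[0,0,0,0,0,-1,0.1],[0,0,0,0,0,-1,0.1],[0,0,0,0,0,-1,0.1],[0,0,0,0,0,-0.8,0.1],[0,0,0,0,0,-0.5,0.1],[0,0,0,0,0,-0.2,0.1],[0,0,0,0,0,0,0.1]]]}}

```text
time: 10.75
eef_pos: [498.8, 261.1, 48.6]
tcp_rot: [3.138, -0.144, -0.001]
wrist_force: [0.2, 0.1, -0.4]
grip_width: 51.9
grasp_force: 0.0
```

>>> {"fn": "drive_tool", "kwargs": {"rows": [[[0,0,0,0,0.05,-0.5,0.1],[0,0,0,0,0,-0.5,0.1],[0,0,0,0,0,-0.3,0],[0,0,0,0,0,0,-0.1],[0,0,0,0,0,0,-0.2],[0,0,0,0,0,0,-0.3],[0,0,0,0,0,0,-0.4],[0,0,0,0,0,0,-0.5]]], "grip_force": 30}}

```text
time: 11.55
eef_pos: [499.0, 263.1, 10.2]
tcp_rot: [3.138, -0.144, 0.001]
wrist_force: [-0.3, -1.4, -0.8]
grip_width: 33.8
grasp_force: 30.0
```

>>> {"fn": "drive_tool", "kwargs": {"rows": [[[0,0,0,0,0,0,-0.5],[0,0,0,0,0,0,-0.5],[0,0,0,0,0,0,-0.5],[0,0,0,0,0,0,-0.5],[0,0,0,0,0,0.2,-0.5],[0,0,0,0,0,0.4,-0.5],[0,0,0,0,0,0.4,-0.5],[0,0,0,0,0,0,-0.5]]], "grip_force": 45}}

```text
time: 12.35
eef_pos: [500.7, 264.3, 43.0]
tcp_rot: [-3.136, 0.143, -0.008]
wrist_force: [0.2, -0.5, -2.8]
grip_width: 33.7
grasp_force: 45.0
```

Mould gripped at 33.7 mm opening, and the wrist carries 2.8 N, which matches 0.25 kg. I'll carry it over to the rest, behind the nozzle.

>>> {"fn": "drive_tool", "kwargs": {"rows": [[[0,0,0,0,0,0.7,-0.5],[0,0,0,0,-0.4,0.8,-0.5],[0,0,0,-0.06,-0.8,0,-0.5],[0,0,0,-0.06,-1,0,-0.5],[0,0,0,-0.06,-1,0,-0.5],[0,0,0,-0.06,-1,0,-0.5],[0,0,0,-0.06,-1,0,-0.5],[0,0,0,-0.06,-1,0,-0.5]]]}}

```text
time: 13.15
eef_pos: [487.8, 76.2, 85.2]
tcp_rot: [-3.138, 0.143, -0.001]
wrist_force: [-0.1, -0.4, -3.0]
grip_width: 33.9
grasp_force: 45.0
```

>>> {"fn": "drive_tool", "kwargs": {"rows": [[[0,0,0,-0.06,-1,0,-0.5],[0,0,0,-0.06,-1,0,-0.5],[0,0,0,0,-1,0,-0.5],[0,0,0,0,-0.7,0,-0.5],[0,0,0,0,-0.4,0,-0.5],[0,0,0,0,-0.1,0,-0.5],[0,0,0,0,0,0,-0.5],[0,0,0,0,0,0,-0.5]]]}}

```text
time: 13.95
eef_pos: [484.4, -47.8, 84.9]
tcp_rot: [-3.138, 0.142, 0.0]
wrist_force: [-0.2, 0.5, -2.8]
grip_width: 33.7
grasp_force: 45.0
```

```bash
python3 - <<'E'
from h import *;import pickle
s=ctrl.sense();print({k:np.round(s[k],3) for k in('time','eef_pos','tcp_rot','wrist_force','grip_width')})
pickle.dump((s,cal('wrist')),open('w4.pkl','wb'));a=save('wrist','w4')[...,::-1]
cv2.imwrite('pics/c4.png',cv2.resize(a[80:280,140:400],None,fx=3,fy=3,interpolation=2))
E
```

```text
{'time': np.float64(13.95), 'eef_pos': array([484.388, -47.828,  84.867]), 'tcp_rot': array([-3.138,  0.142,  0.   ]), 'wrist_force': array([-0.209,  0.472, -2.761]), 'grip_width': np.float64(33.666)}
```

View pics/c4.png

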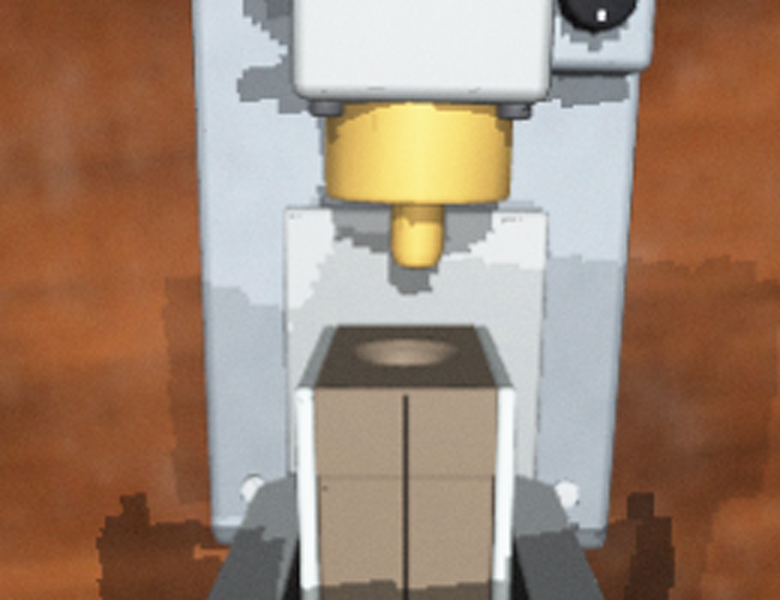

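The funnel is at about (407,351) in the crop, the nozzle at (417,240), the ring spans 326 to 512 and the rest 286 to 548. I'll work out the lateral offset.

```bash
python3 - <<'E'
from h import *;import pickle
s,c=pickle.load(open('w4.pkl','rb'));T=np.array(s['eef_pos'])
a=s['tcp_rot'];yaw=2*np.arctan2(a[1],a[0]);yaw=(yaw+np.pi)%(2*np.pi)-np.pi
ux=np.array([np.cos(yaw),np.sin(yaw)]);uy=np.array([-ux[1],ux[0]]);print('yaw',np.degrees(yaw),'rot',cv2.Rodrigues(np.array(a))[0][:,2].round(3))
for n,u,v,z in(('noz',392,235,71),('noz',443,235,71),('noztip',417,267,71),('ringL',326,180,71),('ringR',511,180,71),('ringfront',326,198,71),('restLf',287,212,45),('restRf',547,212,45),('restLb',293,460,45),('restRb',538,460,45),('blockL',293,50,94),('blockR',552,50,94),('mtopL',298,388,126.7),('mtopR',514,388,126.7),('mtopLb',303,560,126.7),('mtopRb',512,560,126.7),('fun',407,351,100.7)):
    p=onz(c,(u+.5)/3-.5+140,(v+.5)/3-.5+80,z)[:2];q=p-T[:2];print(n,p.round(1),(q@ux).round(1),(q@uy).round(1))
E
```

```text
yaw -5.177931075266753 rot [-0.     0.001 -1.   ]
noz [540.  -48.1] 55.4 4.7
noz [539.  -58.6] 55.4 -5.8
noztip [533.  -52.7] 48.8 -0.4
ringL [552.3 -35.8] 66.5 18.1
ringR [548.9 -73.2] 66.5 -19.4
ringfront [548.7 -35.4] 62.9 18.1
restLf [545.  -23.8] 58.2 29.4
restRf [539.6 -83.8] 58.2 -30.9
restLb [484.7 -17.8] -2.4 29.9
restRb [479.2 -78.4] -2.5 -30.9
blockL [575.6 -34.6] 89.6 21.4
blockR [571.5 -79.3] 89.6 -23.5
mtopL [523.5 -32.9] 37.6 18.4
mtopR [520.5 -65.8] 37.6 -14.6
mtopLb [495.  -30.3] 9.0 18.4
mtopRb [492.  -63.7] 9.0 -15.2
fun [522.  -49.5] 37.6 1.7
```

The mould's own reading shows a camera bias of +1.7 mm, so the nozzle axis lies about 2.3 mm to the tool's -y. Along x, the funnel face is about 25 mm short of the ring. I'll correct the lateral offset and lower.

>>> {"fn": "drive_tool", "kwargs": {"rows": [[[0,0,-0.04,0,-0.08,0,-0.5],[0,0,0,0,0,-0.3,-0.5],[0,0,0,0,0,-0.3,-0.5],[0,0,0,0,0,-0.15,-0.5],[0,0,0,0,0,-0.1,-0.5],[0,0,0,0,0,-0.05,-0.5],[0,0,0,0,0,0,-0.5],[0,0,0,0,0,0,-0.5]]]}}

```text
time: 14.8
eef_pos: [484.6, -51.2, 58.2]
tcp_rot: [3.138, -0.15, 0.001]
wrist_force: [0.7, -0.1, -3.1]
grip_width: 33.7
grasp_force: 45.0
```

>>> {"fn": "drive_tool", "kwargs": {"rows": [[[0,0,0,0,0,-0.04,-0.5],[0,0,0,0,0,-0.03,-0.5],[0,0,0,0,0,-0.02,-0.5],[0,0,0,0,0,0,-0.5],[0,0,0,0,0,0,-0.5],[0,0,0,0,0,0,-0.5],[0,0,0,0,0,0,-0.5],[0,0,0,0,0,0,-0.5]]]}}

```text
time: 15.6
eef_pos: [484.4, -51.2, 55.2]
tcp_rot: [3.138, -0.15, -0.0]
wrist_force: [1.1, 0.1, -3.0]
grip_width: 33.7
grasp_force: 45.0
```

```bash
python3 - <<'E'
from h import *;import pickle
s=ctrl.sense();print({k:np.round(s[k],3) for k in('time','eef_pos','tcp_rot','wrist_force','torque')})
pickle.dump((s,cal('wrist')),open('w5.pkl','wb'));a=save('wrist','w5')[...,::-1]
cv2.imwrite('pics/c5.png',cv2.resize(a[80:280,140:400],None,fx=3,fy=3,interpolation=2))
E
```

```text
{'time': np.float64(15.6), 'eef_pos': array([484.366, -51.173,  55.203]), 'tcp_rot': array([ 3.138, -0.15 , -0.   ]), 'wrist_force': array([ 1.073,  0.107, -3.009]), 'torque': array([ 0.012, -0.004, -0.095])}
```

View pics/c5.png

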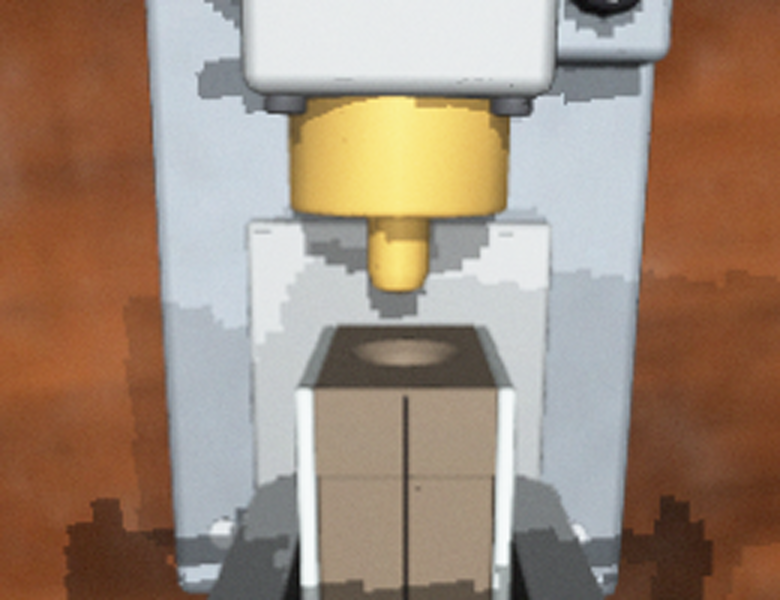

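The tenth and last picture shows the nozzle at column 398, the ring at 290 to 508 (centre 399), and the funnel and mould at 406. At equal height the mould is 1.2 mm too far to -y. I'll correct this and settle the mould onto the rest.

>>> {"fn": "drive_tool", "kwargs": {"rows": [[[0,0,0,0,0.04,0,-0.5],[0,0,0,0,0,-0.02,-0.5],[0,0,0,0,0,-0.01,-0.5],[0,0,0,0,0,0,-0.5],[0,0,0,0,0,0,-0.5],[0,0,0,0,0,0,-0.5],[0,0,0,0,0,0,-0.5],[0,0,0,0,0,0,-0.5]]]}}

```text
time: 16.45
eef_pos: [484.4, -49.8, 55.1]
tcp_rot: [-3.138, 0.15, -0.0]
wrist_force: [-4.1, 1.7, 5.7]
grip_width: 33.7
grasp_force: 45.0
```

>>> {"fn": "drive_tool", "kwargs": {"rows": [[[0,0,0,0,0,0.02,-0.5],[0,0,0,0.1,-0.009,0,-0.5],[0,0,0,0.1,-0.009,0,-0.5],[0,0,0,0.1,-0.009,0,-0.5],[0,0,0,0.1,-0.01,0,-0.5],[0,0,0,0.1,-0.01,0,-0.5],[0,0,0,0,0,0,-0.5],[0,0,0,0,0,0,-0.5]]], "grip_force": 50}}

```text
time: 17.25
eef_pos: [500.1, -51.7, 55.2]
tcp_rot: [3.137, -0.15, 0.002]
wrist_force: [-1.8, -0.1, 3.7]
grip_width: 33.5
grasp_force: 50.0
```

```bash
python3 - <<'E'
from h import *;import pickle
s=ctrl.sense();print({k:np.round(s[k],3) for k in('time','eef_pos','tcp_rot','wrist_force','torque')})
c=cal('wrist');save('wrist','w6');I=cv2.imread('pics/w6.png').astype(int)
# brass mask: strong R-B
m=((I[...,2]-I[...,0]>60)&(I[...,1]-I[...,0]>35)).astype(np.uint8);m[:80]=0;m[230:]=0
for r in range(105,210,3):
    x=np.flatnonzero(m[r,200:350])+200
    if len(x)>4: print(r,x[0],x[-1],len(x),(x[0]+x[-1])/2)
# mould plates at row
g=cv2.cvtColor(I.astype(np.uint8),cv2.COLOR_BGR2GRAY).astype(float)
d=np.gradient(g[218:228,220:330].mean(0)); print([(i+220,round(d[i])) for i in range(len(d)) if abs(d[i])>15])
E
```

```text
{'time': np.float64(17.25), 'eef_pos': array([500.111, -51.71 ,  55.171]), 'tcp_rot': array([ 3.137e+00, -1.500e-01,  2.000e-03]), 'wrist_force': array([-1.814, -0.081,  3.715]), 'torque': array([0.038, 0.465, 0.02 ])}
150 246 304 59 275.0
153 244 304 61 274.0
156 241 309 69 275.0
159 240 309 69 274.5
162 240 309 70 274.5
165 240 309 70 274.5
168 240 309 70 274.5
171 240 309 70 274.5
174 240 309 70 274.5
177 240 309 70 274.5
180 241 308 68 274.5
183 248 303 56 275.5
186 267 283 17 275.0
189 265 283 19 274.0
192 265 284 20 274.5
195 265 283 19 274.0
198 265 283 19 274.0
201 268 281 14 274.5
[(225, -15), (226, 15), (227, 23), (239, 27), (243, -30), (244, -46), (245, -17), (273, -29), (274, -46), (275, 17), (276, 46), (305, 30), (306, 44), (307, 17), (310, -28), (311, -25), (321, -25)]
```

Nozzle centre and mould centre both sit at column 274.5 to 275, so they are aligned. I'll push in slowly.

>>> {"fn": "drive_tool", "kwargs": {"rows": [[[0,0,0,0.05,-0.005,0,-0.5],[0,0,0,0.05,-0.005,0,-0.5],[0,0,0,0.05,-0.005,0,-0.5],[0,0,0,0.05,-0.005,0,-0.5],[0,0,0,0,0,0,-0.5],[0,0,0,0,0,0,-0.5],[0,0,0,0,0,0,-0.5],[0,0,0,0,0,0,-0.5]]]}}

```text
time: 18.1
eef_pos: [502.0, -51.8, 55.4]
tcp_rot: [3.138, -0.15, -0.012]
wrist_force: [-13.1, 0.7, 12.4]
grip_width: 33.5
grasp_force: 50.0
```

>>> {"fn": "drive_tool", "kwargs": {"rows": [[[0,0,0,0.04,-0.004,0,-0.5],[0,0,0,0.03,-0.003,0,-0.5],[0,0,0,0.03,-0.003,0,-0.5],[0,0,0,0,0,0,-0.5],[0,0,0,0,0,0,-0.5],[0,0,0,0,0,0,-0.5],[0,0,0,0,0,0,-0.5],[0,0,0,0,0,0,-0.5]]]}}

```text
time: 18.9
eef_pos: [503.9, -52.0, 55.4]
tcp_rot: [3.138, -0.15, -0.016]
wrist_force: [-15.5, 1.3, 15.2]
grip_width: 33.5
grasp_force: 50.0
```

The push makes the arm pitch the mould's nose down by about 0.6°, which raises the load on the rest. I'll take out the tilt and some of the downward push.

>>> {"fn": "drive_tool", "kwargs": {"rows": [[[-0.01,-0.1,0,0,0,0.01,-0.5],[0,0,0,0,0,0,-0.5],[0,0,0,0.03,-0.003,0,-0.5],[0,0,0,0.03,-0.003,0,-0.5],[0,0,0,0,0,0,-0.5],[0,0,0,0,0,0,-0.5],[0,0,0,0,0,0,-0.5],[0,0,0,0,0,0,-0.5]]]}}

```text
time: 19.7
eef_pos: [505.3, -52.1, 55.2]
tcp_rot: [3.138, -0.15, -0.001]
wrist_force: [-16.7, 0.4, 13.9]
grip_width: 33.4
grasp_force: 50.0
```

>>> {"fn": "drive_tool", "kwargs": {"rows": [[[0,0,0,0,0,0.03,-0.5],[0,0,0,0.03,-0.003,0,-0.5],[0,0,0,0.03,-0.003,0,-0.5],[0,0,0,0.03,-0.003,0,-0.5],[0,0,0,0,0,0,-0.5],[0,0,0,0,0,0,-0.5],[0,0,0,0,0,0,-0.5],[0,0,0,0,0,0,-0.5]]]}}

```text
time: 20.5
eef_pos: [507.3, -52.3, 55.2]
tcp_rot: [3.138, -0.15, -0.004]
wrist_force: [-16.1, 0.3, 10.6]
grip_width: 33.9
grasp_force: 50.0
```

>>> {"fn": "drive_tool", "kwargs": {"rows": [[[0,-0.02,0,0,0,0.03,-0.5],[0,0,0,0.03,-0.003,0,-0.5],[0,0,0,0.03,-0.003,0,-0.5],[0,0,0,0.02,-0.002,0,-0.5],[0,0,0,0,0,0,-0.5],[0,0,0,0,0,0,-0.5],[0,0,0,0,0,0,-0.5],[0,0,0,0,0,0,-0.5]]]}}

```text
time: 21.3
eef_pos: [509.0, -52.5, 55.2]
tcp_rot: [3.138, -0.15, -0.003]
wrist_force: [-15.9, -1.3, 9.3]
grip_width: 33.8
grasp_force: 50.0
```

>>> {"fn": "drive_tool", "kwargs": {"rows": [[[0,0,0,0.03,-0.003,0.01,-0.5],[0,0,0,0.03,-0.003,0,-0.5],[0,0,0,0,0,0,-0.5],[0,0,0,0,0,0,-0.5],[0,0,0,0,0,0,-0.5],[0,0,0,0,0,0,-0.5],[0,0,0,0,0,0,-0.5],[0,0,0,0,0,0,-0.5]]]}}

```text
time: 22.1
eef_pos: [509.2, -52.5, 55.3]
tcp_rot: [-3.138, 0.15, 0.009]
wrist_force: [-19.3, 0.8, 11.5]
grip_width: 33.6
grasp_force: 50.0
```

```bash
python3 - <<'E'
from h import *
s=ctrl.sense();print({k:np.round(s[k],3) for k in('time','eef_pos','tcp_rot','wrist_force','torque')})
save('wrist','w7');I=cv2.imread('pics/w7.png').astype(int)
m=((I[...,2]-I[...,0]>60)&(I[...,1]-I[...,0]>35))
for r in range(170,206,2):
    x=np.flatnonzero(m[r,225:325])+225
    print(r,(x[0],x[-1],len(x)) if len(x)>4 else '-',I[r,250].tolist(),I[r,275].tolist())
E
```

```text
{'time': np.float64(22.1), 'eef_pos': array([509.214, -52.485,  55.307]), 'tcp_rot': array([-3.138,  0.15 ,  0.009]), 'wrist_force': array([-19.288,   0.793,  11.51 ]), 'torque': array([ 0.145,  3.194, -0.108])}
170 (np.int64(247), np.int64(303), 57) [72, 124, 153] [137, 235, 250]
172 (np.int64(247), np.int64(304), 58) [73, 135, 165] [138, 234, 250]
174 (np.int64(244), np.int64(306), 63) [84, 159, 196] [135, 233, 250]
176 (np.int64(244), np.int64(309), 66) [83, 160, 196] [137, 233, 250]
178 (np.int64(244), np.int64(309), 66) [86, 160, 197] [136, 234, 250]
180 (np.int64(240), np.int64(309), 70) [87, 163, 201] [136, 234, 250]
182 (np.int64(241), np.int64(309), 69) [84, 162, 198] [138, 234, 250]
184 (np.int64(240), np.int64(309), 70) [84, 161, 200] [116, 210, 240]
186 (np.int64(241), np.int64(309), 69) [86, 164, 202] [111, 208, 238]
188 (np.int64(241), np.int64(309), 69) [87, 164, 202] [114, 211, 240]
190 (np.int64(241), np.int64(309), 69) [85, 164, 200] [117, 212, 240]
192 (np.int64(241), np.int64(309), 69) [84, 164, 201] [114, 208, 239]
194 (np.int64(241), np.int64(309), 69) [85, 163, 204] [112, 210, 239]
196 (np.int64(241), np.int64(308), 68) [85, 165, 203] [108, 205, 238]
198 (np.int64(242), np.int64(308), 67) [84, 164, 203] [105, 205, 238]
200 (np.int64(245), np.int64(305), 61) [86, 165, 204] [111, 207, 239]
202 (np.int64(249), np.int64(302), 54) [72, 121, 150] [111, 206, 238]
204 (np.int64(258), np.int64(292), 35) [62, 68, 79] [93, 179, 217]
```

At the stop: a further 1.8 mm command moved the mould only 0.2 mm and added 3.4 N, and the ring now runs straight into the mould face with no nozzle showing. I'll square the small tilt and firm up the push a little.

>>> {"fn": "drive_tool", "kwargs": {"rows": [[[-0.005,-0.06,0,0.02,-0.002,0.01,-0.5],[0,0,0,0.03,-0.003,0,-0.5],[0,0,0,0,0,0,-0.5],[0,0,0,0,0,0,-0.5],[0,0,0,0,0,0,-0.5],[0,0,0,0,0,0,-0.5],[0,0,0,0,0,0,-0.5],[0,0,0,0,0,0,-0.5]]]}}

```text
time: 22.95
eef_pos: [509.3, -52.5, 55.2]
tcp_rot: [-3.138, 0.15, 0.005]
wrist_force: [-24.0, 0.9, 12.1]
grip_width: 33.7
grasp_force: 50.0
```

>>> {"fn": "drive_tool", "kwargs": {"rows": [[[0,0,0,0,0,0,-0.5],[0,0,0,0,0,0,-0.5],[0,0,0,0,0,0,-0.5],[0,0,0,0,0,0,-0.5],[0,0,0,0,0,0,-0.5],[0,0,0,0,0,0,-0.5],[0,0,0,0,0,0,-0.5],[0,0,0,0,0,0,-0.5]]]}}

```text
time: 23.75
eef_pos: [509.3, -52.5, 55.2]
tcp_rot: [-3.138, 0.15, 0.005]
wrist_force: [-22.3, 1.9, 13.2]
grip_width: 33.9
grasp_force: 50.0
```

```bash
python3 -c "
from h import *
s=ctrl.sense();print({k:np.round(s[k],3) for k in('time','eef_pos','tcp_rot','wrist_force','grasp_force')})
print(ctrl.sign_off())"
```

```text
{'time': np.float64(23.75), 'eef_pos': array([509.292, -52.47 ,  55.221]), 'tcp_rot': array([-3.138,  0.15 ,  0.005]), 'wrist_force': array([-22.275,   1.923,  13.157]), 'grasp_force': np.float64(50.005)}
the job is handed in; nothing more can be done
None
```

The job is handed in after 23.75 s: the cap lies on the bench, and the mould stands on the rest, gripped at 50 N and held home against the stop ring with about 22 N of push.

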